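# Put three flasks back on their own colour mats

## Robot

A 6-joint arm with a two-finger parallel gripper is mounted at the origin on the work surface. World frame = base frame: x ahead of the robot, y to its left, z up, the work surface at z = 0. Lengths are in mm, angles in rad, forces in N, time in s.
With the tool pointing down it reaches from about 350 to 875 mm from the base axis. Payload 4.2 kg.
Tool frame: the origin (TCP) lies midway between the tips of the shut fingers; the grasp point (between the pads) lies 19 mm behind it (arm.tcp_to_grasp is the distance from the TCP to the grasp point, in mm); z points along the fingers, y is the line along which they close (so a half turn about z gives the same grasp; the last joint's range is limited). The gripper opens to 85 mm and grips with 20 to 120 N. Pads are 22 mm wide; open, the fingers measure 114 mm over their backs; the gripper's body (76 mm by 85 mm) begins 54 mm behind the grasp point. The pads swing forward as they close: fully open they stand 13 mm farther back than shut.
Start: joints at [1.415, 0.385, 0.008, 0, -1.194, -0.259], TCP at [251.846, 571.99, 231.312] pointing down, gripper open.
Joint ranges: [-3.14, 3.14], [-1.21, 2.06], [-1.07, 1.41], [-3.16, 2.05], [-2.99, -0.16], [-3.1, 3.1]. Speed limits (rad/s): [2.79, 2.79, 3.14, 3.14, 3.14, 3.14].

## Interface

Orientations are given as a unit quaternion [x, y, z, w].
In Python, from bench import arm gives the robot as it stands.
- The arm moves only by the tool arm_command, never from a script. Its argument "rows" is a list of rows, each a list of 2 entries, a list of its own where there are three numbers: the shift along the tool's x, y, z as a fraction of full scale, then the turn, a rotation vector about the tool's x, y, z as a fraction of full scale. In form: [[[x, y, z], [wx, wy, wz]], ...]. A call has 1 to 5 rows; each row is the pose to reach, as a shift and turn from the pose commanded when the call began, along the tool's axes at that moment, turning the shorter way round; what a row does not reach only later rows make up. Full scale, the value 1, is 0.25 m for a shift and 180 degrees for a turn. A row lasts 1/10 s, in which the tool goes at most 50 mm and 8.59 degrees, less where a joint would pass 70% of its speed; a pose out of reach is approached as far as the arm can. A call with a number of a shift or a turn outside -1 to 1 is refused whole. A call with a gripper value outside its range is refused whole. "grip" is the opening, from 0 (shut) to 1 (fully open), set as the call begins (left out, the last holds). The fingers move at their own pace and stop on an object; the grip force is fixed at half the most. Time passes only in rows, so rows that repeat a pose let the fingers close. It gives the time, the measured TCP pose, the force, the opening and the grip force at its end, in the units of the state.
- arm.read_state(): the state, without advancing time (a new reading comes with each control period).
- arm.get_image(name): name is "scene" or "top" or "wrist"; returns (picture, depth): 420x560x3 uint8, blue, green, red; 420x560 float32, mm along the optical axis (not along the pixel's ray), 0 where there is no reading.
- arm.camera_info(name): a dict with "fx", "fy", "cx", "cy" (pixels), "k1" (the pictures are not rectified: a ray, as slopes to the right and down, at radius r is drawn at 1 + k1 r^2 times it, then the intrinsics apply), "extrinsics" (4x4, takes a point from camera to world coordinates). Camera axes: x right, y down, z forward; pixel columns grow to the right and rows downward; lengths in mm; the calibration is good to about 2 mm. A picture is of the moment at which its call begins: read the wrist's pose just before it. camera_info takes no time and is no camera call; for the wrist camera it gives the pose at the moment of the call.
- arm.job_done(): hands the job in; it is judged then, once.
Trained networks look in the newest picture that a camera, given by its name, has taken for a name from the list of things; names that differ only in an ending like _2 or _b are one class to them, and where a whole thing is asked for, a point or a joint stands for the part that bears it (a point fixed in the world has none). Each returns a list of dicts, best first, with "score" (0 to 1); they miss things now and then, are a little off and sometimes report something else, mostly with a low value. They report only what shows in the picture. A call takes as long as a camera call. They do not tell look-alikes from the thing itself.
- arm.spot_in(camera, query): "position" ([column, row] in pixels, amid what is visible of it).
The state is a dict: "clock": time; "joints": joint angles; "joint_vel": joint speeds; "joint_efforts": joint torques, N m; "position": TCP position; "ee_rot": TCP orientation; "contact_force": force on the tool from outside, world axes, zero at the start; "wrist_torque": the same for the moment, N m; "gripper_width": finger opening in mm; "grasp_force": force on a finger pad.
Only numpy, scipy, OpenCV 4.12 (cv2) and the standard library are available. Lean on these libraries where they do the work, as an engineer would, in place of code of your own. Each camera call takes 0.05 s, during which the arm holds its last target. There are 200 camera calls.

## Task

The three stoppered volumetric flasks were put back on the wrong mats after washing: set each one upright in the middle of the mat of its own stopper's colour, parking one flask on the white spare tile on the way. Set them down rather than dropping them, let none tip over, and leave the beaker and the green conical flask where they stand.

Things in the scene. Friction and masses are not known exactly. Their poses are not given: they have to be found in the camera images.
- flask_red: clear-glass volumetric flask, red stopper and red band round the bulb, 80 g. Origin: centre of its flat foot (40 mm across), z up the neck; round. Above the foot: bulb to 53 mm (57 mm across at 24 mm), straight neck 16 mm across from 60 to 108 mm (grip it at 86), stopper (fixed, 26 mm across) to 126 mm. Starts within 9 mm of the middle of a mat of another colour.
- flask_blue: clear-glass volumetric flask, blue stopper and blue band round the bulb, 80 g. Origin: centre of its flat foot (40 mm across), z up the neck; round. Above the foot: bulb to 53 mm (57 mm across at 24 mm), straight neck 16 mm across from 60 to 108 mm (grip it at 86), stopper (fixed, 26 mm across) to 126 mm. Starts within 9 mm of the middle of a mat of another colour.
- flask_yellow: clear-glass volumetric flask, yellow stopper and yellow band round the bulb, 80 g. Origin: centre of its flat foot (40 mm across), z up the neck; round. Above the foot: bulb to 53 mm (57 mm across at 24 mm), straight neck 16 mm across from 60 to 108 mm (grip it at 86), stopper (fixed, 26 mm across) to 126 mm. Starts within 9 mm of the middle of a mat of another colour.
- mat_red: red square rubber mat, the place of the flask with the red stopper, 85 x 85 mm and 10 mm thick, flat on top, fixed to the bench. Origin at the centre of its underside (on the bench, z = 0), z up, so its top is 10 mm above the origin.
- mat_blue: blue square rubber mat, the place of the flask with the blue stopper, 85 x 85 mm and 10 mm thick, flat on top, fixed to the bench. Origin at the centre of its underside (on the bench, z = 0), z up, so its top is 10 mm above the origin.
- mat_yellow: yellow square rubber mat, the place of the flask with the yellow stopper, 85 x 85 mm and 10 mm thick, flat on top, fixed to the bench. Origin at the centre of its underside (on the bench, z = 0), z up, so its top is 10 mm above the origin.
- mat_white: white square tile, the spare place, empty at the start, 85 x 85 mm and 10 mm thick, flat on top, fixed to the bench. Origin at the centre of its underside (on the bench, z = 0), z up, so its top is 10 mm above the origin.
- beaker: open clear-glass beaker, 68 mm across at the rim and 85 mm high, a bystander; loose. Origin at the centre of its underside, z up.
- conical: green-glass conical flask, 76 mm across at the foot and 104 mm high, a bystander; loose. Origin at the centre of its underside, z up.
There are look-alikes about, which are no part of the job. What is shaped like the mat_white but brown is not meant. What is shaped like the flask_blue but purple is not meant.

How it is judged (in metres and radians):
On the way:
1. one of the flasks stands upright on the white spare tile, released (((horizontal distance between flask_red and mat_white below 0.025 m and z of flask_red in the frame of mat_white between 0.006 and 0.014 m and angle between flask_red's own z axis and vertical below 0.1 rad and linear speed of flask_red below 0.02 m/s and contact force between flask_red and the fingers below 0.1 N) or (horizontal distance between flask_blue and mat_white below 0.025 m and z of flask_blue in the frame of mat_white between 0.006 and 0.014 m and angle between flask_blue's own z axis and vertical below 0.1 rad and linear speed of flask_blue below 0.02 m/s and contact force between flask_blue and the fingers below 0.1 N) or (horizontal distance between flask_yellow and mat_white below 0.025 m and z of flask_yellow in the frame of mat_white between 0.006 and 0.014 m and angle between flask_yellow's own z axis and vertical below 0.1 rad and linear speed of flask_yellow below 0.02 m/s and contact force between flask_yellow and the fingers below 0.1 N))), for 0.2 s.
At the end, for the whole second after the job is handed in: Each flask stands upright (within 0.1 rad), released and at rest, on the mat of its own colour, its foot flat on the mat and its centre within 15 mm of the mat's centre (horizontal distance between flask_red and mat_red below 0.015 m and z of flask_red in the frame of mat_red between 0.006 and 0.014 m and angle between each of flask_red, flask_blue, flask_yellow's own z axis and vertical below 0.1 rad and linear speed of each of flask_red, flask_blue, flask_yellow below 0.02 m/s and contact force between each of flask_red, flask_blue, flask_yellow and the fingers below 0.1 N and horizontal distance between flask_blue and mat_blue below 0.015 m and z of flask_blue in the frame of mat_blue between 0.006 and 0.014 m and horizontal distance between flask_yellow and mat_yellow below 0.015 m and z of flask_yellow in the frame of mat_yellow between 0.006 and 0.014 m); the robot touches nothing.
It fails at once if a flask is tipped by more than 35 degrees (angle between any of flask_red, flask_blue, flask_yellow's own z axis and vertical above 0.61 rad).
It fails at once if a flask is let go and falls free (more than about 2 cm) ((linear speed of flask_red above 0.6 m/s and contact force between flask_red and the fingers below 0.05 N) or (linear speed of flask_blue above 0.6 m/s and contact force between flask_blue and the fingers below 0.05 N) or (linear speed of flask_yellow above 0.6 m/s and contact force between flask_yellow and the fingers below 0.05 N)).
It fails at once if the beaker or the green conical flask is moved by more than 3 cm or knocked over (distance of any of beaker, conical from where it was at the start of the episode above 0.03 m or angle between any of beaker, conical's own z axis and vertical above 0.5 rad).
It also fails if it takes over 106 s, if anything falls off the work surface, if the arm or the gripper's body presses on something with over 40 N, if the wrist force passes 120 N, or if a joint passes its speed limit or range.

## Working session

There is one attempt and no reset: what is moved stays moved. The work goes in short steps, Python scripts to look and compute and a tool call to move; the robot and the scene stay as the last step left them, time stands still between calls to the robot, and variables do not carry over. Pictures are saved under pics/ and viewed, at most 14 in all, crops included, and the job is handed in when it is done.

Besides the shell and the picture viewer there is one more tool, called as name(argument=value, ...), one argument or row to a line, values as JSON. arm_command: Moves the arm, as the interface text tells. Shift numbers are shares of 0.25 m and turn numbers shares of 180 degrees, none past 1 either way. Its arguments: {"type":"object","properties":{"rows":{"type":"array","items":{"type":"array"}},"grip":{"type":"number"}},"required":["rows"]}

```bash
mkdir -p pics
cat > h.py <<'E'
import numpy as np, cv2
from scipy.spatial.transform import Rotation as R
from bench import arm
def info(c):
    i=arm.camera_info(c); return i, np.array(i["extrinsics"],float)
def ray(i,T,px):
    K=np.array([[i["fx"],0,i["cx"]],[0,i["fy"],i["cy"]],[0,0,1.]])
    d=np.array([i["k1"],0,0,0,0.])
    u=cv2.undistortPoints(np.array([[px]],float),K,d)[0,0]
    return T[:3,3], T[:3,:3]@np.array([u[0],u[1],1.])
def at_z(c,px,z):
    i,T=info(c); o,d=ray(i,T,px); return o+d*(z-o[2])/d[2]
def proj(c,P):
    i,T=info(c); p=np.linalg.inv(T)@np.append(P,1); x,y=p[:2]/p[2]; s=1+i["k1"]*(x*x+y*y)
    return np.array([i["fx"]*x*s+i["cx"],i["fy"]*y*s+i["cy"]])
def cloud(c,dep):
    i,T=info(c); h,w=dep.shape
    K=np.array([[i["fx"],0,i["cx"]],[0,i["fy"],i["cy"]],[0,0,1.]])
    g=np.stack(np.meshgrid(np.arange(w),np.arange(h)),-1).reshape(-1,1,2).astype(float)
    u=cv2.undistortPoints(g,K,np.array([i["k1"],0,0,0,0.]))[:,0]
    p=np.c_[u,np.ones(len(u))]*dep.reshape(-1,1)
    return (p@T[:3,:3].T+T[:3,3]).reshape(h,w,3)
E
python3 - <<'E'
from h import *
for c in("top","scene"):
    im,d=arm.get_image(c); cv2.imwrite(f"pics/{c}1.png",im); np.save(f"{c}.npy",d)
    i,T=info(c); print(c,i["fx"],i["k1"],T[:3,3].round(),T[:3,2].round(2))
    for q in("flask_red","flask_blue","flask_yellow","mat_red","mat_blue","mat_yellow","mat_white","beaker","conical"):
        r=arm.spot_in(c,q)
        print(q,[(np.round(e["position"]).astype(int).tolist(),round(e["score"],2)) for e in r[:4]])
s=arm.read_state();print(s)
E
```

```text
top 396.3370726926961 -0.018318610904788733 [364.  39. 885.] [ 0.14 -0.02 -0.99]
flask_red [([236, 159], 0.86)]
flask_blue [([349, 151], 0.89), ([400, 157], 0.69)]
flask_yellow [([288, 215], 0.92)]
mat_red [([282, 228], 0.8)]
mat_blue [([242, 174], 0.74), ([277, 224], 0.55)]
mat_yellow [([344, 166], 0.81)]
mat_white [([189, 229], 0.94), ([163, 294], 0.65)]
beaker [([132, 137], 0.89)]
conical [([401, 229], 0.75)]
scene 544.5965420773828 -0.15539280741497474 [ 933.  667. 1016.] [-0.37 -0.52 -0.77]
flask_red [([258, 273], 0.95)]
flask_blue [([167, 181], 0.83), ([190, 212], 0.71)]
flask_yellow []
mat_red [([274, 228], 0.78)]
mat_blue [([264, 291], 0.84), ([272, 215], 0.4)]
mat_yellow []
mat_white [([341, 284], 0.92), ([262, 293], 0.72), ([407, 260], 0.65)]
beaker [([304, 362], 0.85)]
conical [([220, 154], 0.68)]
{'clock': 1.0, 'joints': array([ 1.41461189e+00,  3.84676659e-01,  7.91577270e-03, -2.26219609e-05,
       -1.19400483e+00, -2.58601514e-01]), 'joint_vel': array([ 0.00123954, -0.00155718,  0.0017221 ,  0.00076859, -0.00018118,
       -0.0004706 ]), 'joint_efforts': array([-2.03779823e-04, -3.92095006e+01,  1.88620412e+01,  4.19059262e+00,
       -2.84851121e-04, -1.07907019e-05]), 'position': array([251.83330901, 571.9969323 , 231.32900432]), 'ee_rot': array([ 9.78570194e-01, -2.05913515e-01, -1.12873092e-05, -1.47488049e-05]), 'contact_force': array([ 0.10046209, -1.05342786,  0.39234043]), 'wrist_torque': array([ 0.02002068,  0.06195767, -0.04517425]), 'grasp_force': 0.0, 'gripper_width': 85.36938285990851}
```

View pics/top1.png

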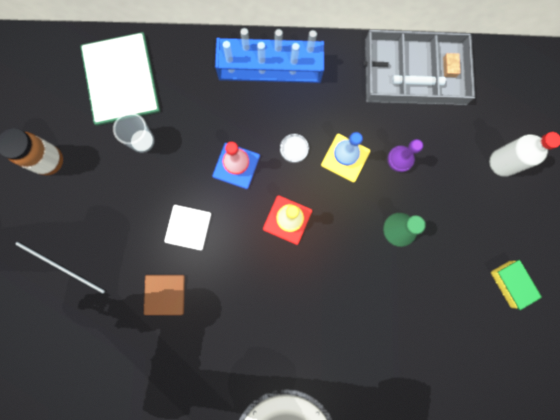

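View pics/scene1.png

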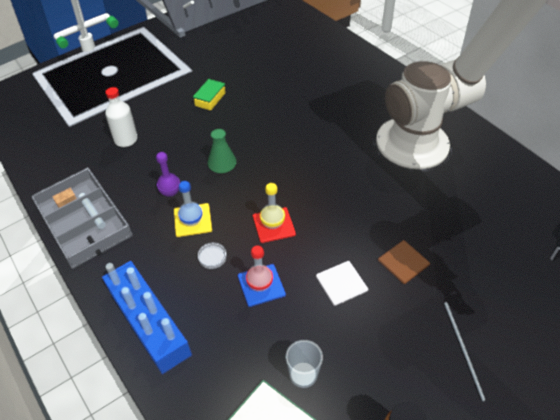

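The top view shows:
- Red flask on the blue mat, around (236,165).
- Blue flask on the yellow mat, around (346,158).
- Yellow flask on the red mat, around (288,220).

Candidates that could be confused:
- **White tile:** (188,228). The brown tile at (164,295) is the decoy, and so is the white tray at (120,78).
- **Blue flask:** (346,150). The purple one at (402,158) is the decoy.
- **Red stopper:** (232,148). The red bottle cap at (551,141) is something else.

Bystanders are the beaker at (132,133) and the conical flask at (402,229).

Next I measure the positions.

```bash
cat > m.py <<'E'
from h import *
H={"red":[(0,8),(172,180)],"blue":[(105,125)],"yellow":[(24,34)]}
def hue(im,c):
    hsv=cv2.cvtColor(im,cv2.COLOR_BGR2HSV)
    if c=="white": return (hsv[...,1]<40)&(hsv[...,2]>170)
    return np.any([(hsv[...,0]>=a)&(hsv[...,0]<=b) for a,b in H[c]],0)&(hsv[...,1]>140)&(hsv[...,2]>80)
def near(m,px,r):
    yy,xx=np.mgrid[:m.shape[0],:m.shape[1]]; return m&(np.hypot(xx-px[0],yy-px[1])<r)
def ground(c,m,z):
    ys,xs=np.nonzero(m); return np.array([at_z(c,(x,y),z)[:2] for x,y in zip(xs,ys)])
def square(c,im,col,px,r=34):
    pts=ground(c,near(hue(im,col),px,r),10.).astype(np.float32)
    (x,y),s,a=cv2.minAreaRect(pts); return np.round([x,y,*s,a],1)
def tri(obs):
    A=np.zeros((3,3));b=np.zeros(3)
    rs=[]
    for c,px in obs:
        i,T=info(c);o,d=ray(i,T,px);d/=np.linalg.norm(d);P=np.eye(3)-np.outer(d,d);A+=P;b+=P@o;rs.append((o,P))
    p=np.linalg.solve(A,b);return p,[np.linalg.norm(P@(p-o)).round(1) for o,P in rs]
E
python3 - <<'E'
from m import *
t=cv2.imread("pics/top1.png");s=cv2.imread("pics/scene1.png")
for c,pt,ps in(("red",(288,220),(274,226)),("blue",(236,166),(262,285)),("yellow",(346,158),(193,219)),("white",(188,228),(342,283))):
    print(c,"top",square("top",t,c,pt),"scene",square("scene",s,c,ps,36))
for c,pt,ps in(("red",(232,148),(258,253)),("blue",(356,139),(185,187)),("yellow",(292,212),(272,188))):
    o=[]
    for cam,im,px in(("top",t,pt),("scene",s,ps)):
        m=near(hue(im,c),px,9);ys,xs=np.nonzero(m);o.append((cam,(xs.mean(),ys.mean())));print(c,cam,xs.mean().round(1),ys.mean().round(1),len(xs),end=' ')
    p,e=tri(o);print(p.round(1),e)
    print("  single@z127",[at_z(cam,px,127.)[:2].round(1) for cam,px in o])
for n,pt in(("beaker",(130,133)),("conical",(400,230)),("purple",(402,158))):print(n,at_z("top",pt,20.).round())
st=arm.read_state();print(R.from_quat(st["ee_rot"]).as_matrix().round(3))
a=np.vstack([cv2.resize(t[110:260,140:430],None,fx=2.7,fy=2.7)]);cv2.imwrite("pics/crop1.png",a[:600,:800])
E
```

```text
red top [472.3   3.1  88.5  88.4  67.8] scene [495.7  20.9 131.7 113.   67.1]Traceback (most recent call last):
  File "<stdin>", line 4, in <module>
  File "m.py", line 12, in square
    pts=ground(c,near(hue(im,col),px,r),10.).astype(np.float32)
        ~~~~~~^^^^^^^^^^^^^^^^^^^^^^^^^^^^^^
  File "m.py", line 10, in ground
    ys,xs=np.nonzero(m); return np.array([at_z(c,(x,y),z)[:2] for x,y in zip(xs,ys)])
                                          ~~~~^^^^^^^^^^^
  File "h.py", line 12, in at_z
    i,T=info(c); o,d=ray(i,T,px); return o+d*(z-o[2])/d[2]
        ~~~~^^^
  File "h.py", line 5, in info
    i=arm.camera_info(c); return i, np.array(i["extrinsics"],float)
ValueError: time passes only in moves, steps and waits
```

```bash
python3 - <<'E'
s=open('h.py').read()
s=s.replace('''def info(c):
    i=arm''','''C={}
def info(c):
    if c in C: return C[c]
    C[c]=_info(c); return C[c]
def _info(c):
    i=arm''')
open('h.py','w').write(s)
s=open('m.py').read().replace("pts=ground(c,near(hue(im,col),px,r),10.)","""k=near(hue(im,col),px,r).astype(np.uint8);n,l,st,_=cv2.connectedComponentsWithStats(k)
    pts=ground(c,l==1+np.argmax(st[1:,4]),10.)""")
open('m.py','w').write(s)
E
cat > run1.py <<'E'
from m import *
t=cv2.imread("pics/top1.png");s=cv2.imread("pics/scene1.png")
for c,pt,ps in(("red",(288,220),(274,226)),("blue",(236,166),(262,285)),("yellow",(346,158),(193,219)),("white",(188,228),(342,283))):
    print(c,"top",square("top",t,c,pt),"scene",square("scene",s,c,ps,36))
for c,pt,ps in(("red",(232,148),(258,253)),("blue",(356,139),(185,187)),("yellow",(292,212),(272,188))):
    o=[]
    for cam,im,px in(("top",t,pt),("scene",s,ps)):
        m=near(hue(im,c),px,9);ys,xs=np.nonzero(m);o.append((cam,(xs.mean(),ys.mean())));print(c,cam,xs.mean().round(1),ys.mean().round(1),len(xs),end=' ')
    p,e=tri(o);print(p.round(1),e)
    print("  single@z127",[at_z(cam,px,127.)[:2].round(1) for cam,px in o])
for n,pt in(("beaker",(130,133)),("conical",(400,230)),("purple",(402,158))):print(n,at_z("top",pt,20.).round())
st=arm.read_state();print(R.from_quat(st["ee_rot"]).as_matrix().round(3))
a=np.vstack([cv2.resize(t[110:260,140:430],None,fx=2.7,fy=2.7)]);cv2.imwrite("pics/crop1.png",a[:600,:800])
E
python3 run1.py
```

```text
red top [472.3   3.1  88.5  88.4  67.8] scene [476.5   7.5  92.5  88.1  67.5]
blue top [593.4 121.6  86.9  86.8  72.2] scene [597.6 125.8  89.4  87.2  72.1]
yellow top [ 618.9 -174.8    2.    34.1   63.6] scene [ 622.  -123.5   93.3   88.1   63.3]
white top [450.9 223.6  86.9  87.3  78.7] scene [454.2 227.2  87.1  85.6  78.9]
red top 231.6 147.6 133 red scene 257.0 251.6 152 [597.8 120.1 127. ] [np.float64(0.5), np.float64(0.5)]
  single@z127 [array([598.1, 119.7]), array([597.4, 120.5])]
blue top 355.5 138.0 128 blue scene 184.3 186.0 119 [ 623.5 -125.4  127.4] [np.float64(0.7), np.float64(0.7)]
  single@z127 [array([ 624.2, -126. ]), array([ 623., -125.])]
yellow top 294.8 206.6 5 yellow scene 270.9 188.4 137 [478.9  -2.6 129.8] [np.float64(5.2), np.float64(5.2)]
  single@z127 [array([483.1,  -6.4]), array([474.1,  -0.5])]
beaker [660. 361.  20.]
conical [ 452. -246.   20.]
purple [ 617. -255.   20.]
[[ 0.915 -0.403 -0.   ]
 [-0.403 -0.915  0.   ]
 [-0.    -0.    -1.   ]]
```

View pics/crop1.png

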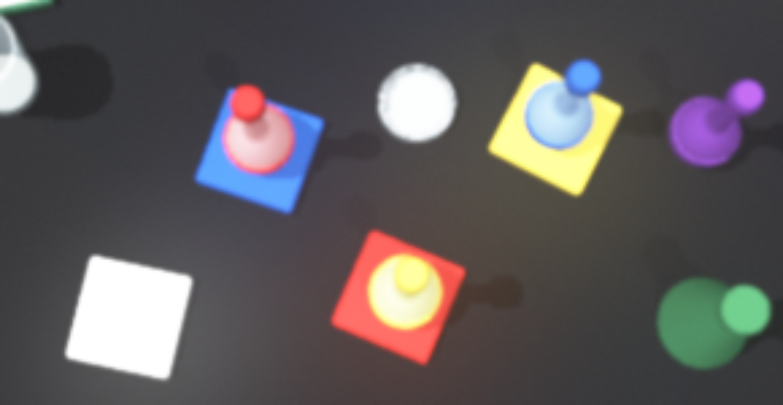

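The crop confirms the choices: red on blue, blue on yellow and yellow on red, with the purple decoy to the right and the white tile at lower left. The yellow threshold needs loosening.

Run:
```python
from m import *
import m
t=cv2.imread("pics/top1.png");s=cv2.imread("pics/scene1.png")
hsv=cv2.cvtColor(t,cv2.COLOR_BGR2HSV);print(hsv[165,332],hsv[175,350],hsv[212,292],hsv[218,290])
def h2(im,c):
    v=cv2.cvtColor(im,cv2.COLOR_BGR2HSV);return (v[...,0]>=20)&(v[...,0]<=36)&(v[...,1]>70)&(v[...,2]>80)
m.hue=h2
print(square("top",t,"yellow",(346,158)),square("scene",s,"yellow",(193,219),36))
v=hsv[200:222,282:304];print(v[...,1])
o=[]
k=near(h2(s,0),(272,188),9);ys,xs=np.nonzero(k);o.append(("scene",(xs.mean(),ys.mean())))
k=near((hsv[...,0]>22)&(hsv[...,0]<36)&(hsv[...,1]>150),(292,211),8);ys,xs=np.nonzero(k);print(xs.mean(),ys.mean(),len(xs))
print([at_z("scene",o[0][1],z).round(1) for z in(127,)],at_z("top",(292,211.5),127.).round(1))
```

```text
[ 30  93 255] [ 30  95 255] [ 30  94 255] [ 27 112 239]
[ 617.8 -127.6   91.6   92.5   63.6] [ 621.9 -123.6   97.    90.5   63.4]
[[159 160 160 161 163 166 170 170 164 149 128  95  67  53  51  51  52  51
   52  51  49  51]
 [159 159 160 160 160 161 163 166 169 172 172 161 142 111  77  56  54  51
   52  51  52  54]
 [160 159 160 159 160 160 161 161 163 165 168 171 175 168 146 115  79  61
   56  54  54  52]
 [159 160 160 160 159 158 157 156 159 158 161 165 166 169 172 169 152 133
  101  70  57  52]
 [160 159 158 154 149 146 143 144 148 151 157 162 162 162 164 167 171 172
  163 144 110  77]
 [157 153 143 129 115 114 122 132 138 142 145 150 156 160 162 158 159 164
  170 173 166 145]
 [146 128 108  90  79  87 110 123 122 118 117 120 130 143 156 158 157 158
  161 167 170 171]
 [120  89  68  57  63  90 113 113 104 100  98  99 106 118 137 152 155 162
  166 167 166 166]
 [ 85  59  47  48  69 105 112 102  96  94  94  95  96 102 116 137 151 157
  166 170 170 168]
 [ 57  44  40  52  85 112 106  96  93  94  93  94  94  96 105 123 141 143
  155 168 172 173]
 [ 41  35  35  55  98 112 101  94  94  9
[... 441 characters left out ...]
4  76 121 126 114 105 100  99 100 105 116 130 122  88  69
   68  85 119 155]
 [ 23  20  21  29  60 105 130 130 123 119 117 118 125 134 127  98  71  63
   68  81 114 150]
 [ 22  19  20  26  44  76 107 125 134 137 138 137 136 123  98  71  60  60
   64  80 112 146]
 [ 22  19  19  22  32  53  73  94 112 124 128 122 106  84  67  57  56  59
   65  79 109 146]
 [ 22  20  19  19  26  38  52  66  80  89  89  83  71  58  51  51  56  59
   65  81 112 148]
 [ 23  21  19  19  22  27  37  48  58  61  61  57  51  46  47  52  56  61
   67  86 122 155]
 [ 24  22  20  19  19  23  27  32  38  42  42  41  40  42  46  52  57  61
   71  93 131 161]]
298.0 208.0 1
[array([474. ,  -0.5, 127. ])] [473.4  -1.1 127. ]
```

arm_command(
  rows=[
    [[0.14,0.14,0],[0,0,0]],
    [[0.28,0.28,0],[0,0,0]],
    [[0.42,0.42,0],[0,0,0]],
    [[0.56,0.56,0],[0,0,0]],
    [[0.7,0.7,0],[0,0,0]],
  ],
  grip=1,
)

```text
clock: 1.5
position: [341.8, 339.4, 231.6]
ee_rot: [0.979, -0.206, 0.0, -0.0]
contact_force: [0.6, -0.5, -1.4]
gripper_width: 85.5
grasp_force: 0.0
```

arm_command(
  rows=[
    [[0.14,0.14,0],[0,0,0]],
    [[0.28,0.28,0],[0,0,0]],
    [[0.42,0.42,0],[0,0,0]],
    [[0.56,0.56,0],[0,0,0]],
    [[0.7,0.7,0],[0,0,0]],
  ],
)

```text
clock: 2.0
position: [431.5, 108.8, 231.9]
ee_rot: [0.979, -0.206, 0.001, -0.0]
contact_force: [1.4, 0.3, 0.5]
gripper_width: 85.4
grasp_force: 0.0
```

arm_command(
  rows=[
    [[0.12,0.12,0],[0,0,0]],
    [[0.23,0.23,0],[0,0,0]],
    [[0.336,0.339,0],[0,0,0]],
    [[0.336,0.339,0],[0,0,0]],
    [[0.336,0.339,0],[0,0,0]],
  ],
)

```text
clock: 2.5
position: [473.8, -1.6, 231.2]
ee_rot: [0.978, -0.207, -0.0, -0.0]
contact_force: [0.1, 0.2, 0.3]
gripper_width: 85.4
grasp_force: 0.0
```

```bash
cat > d.py <<'E'
import sys
from h import *
s=arm.read_state();p=s["position"];Q=R.from_quat(s["ee_rot"]).as_matrix()
t=np.array([float(a) for a in sys.argv[1:4]])
print(s["clock"],p.round(1),"w",round(s["gripper_width"],1),"shift",(Q.T@(t-p)/250).round(3))
E
python3 - <<'E'
from h import *
im,d=arm.get_image("wrist");cv2.imwrite("pics/w1.png",im)
for P in((473.7,-.8,136),(473.7,-.8,10),(472.3,3.1,10),(450.9,223.6,10)): print(P,proj("wrist",np.array(P,float)).round(1))
E
python3 d.py 473.7 -0.8 77
```

```text
(473.7, -0.8, 136) [278.4 211.5]
(473.7, -0.8, 10) [277.8 177.9]
(472.3, 3.1, 10) [275.1 180.4]
(450.9, 223.6, 10) [120.6 266.3]
2.55 [473.7  -0.8 231.3] w 85.6 shift [0.    0.    0.617]
```

View pics/w1.png

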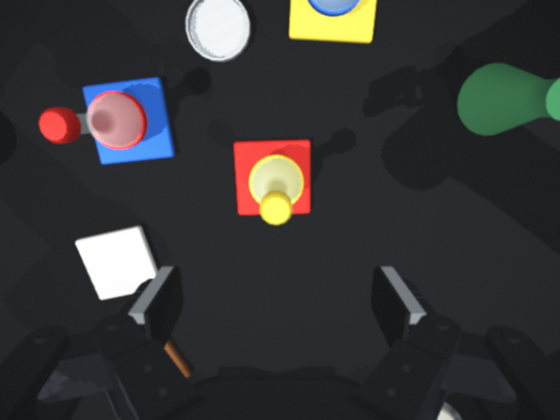

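The wrist picture agrees with the measurements to about 2 px. The yellow stopper is at (276,208) against a predicted (278,211), and the white tile is at (119,263) against (121,266). I'll go down and grip.

arm_command(
  rows=[
    [[0,0,0.14],[0,0,0]],
    [[0,0,0.28],[0,0,0]],
    [[0,0,0.42],[0,0,0]],
    [[0,0,0.54],[0,0,0]],
    [[0,0,0.617],[0,0,0]],
  ],
)

```text
clock: 3.05
position: [472.5, 0.3, 75.2]
ee_rot: [0.979, -0.205, -0.001, 0.001]
contact_force: [-0.2, 0.0, 1.0]
gripper_width: 85.7
grasp_force: 0.0
```

arm_command(
  rows=[
    [[0,0,0],[0,0,0]],
    [[0,0,0],[0,0,0]],
    [[0,0,0],[0,0,0]],
    [[0,0,0],[0,0,0]],
    [[0,0,0],[0,0,0]],
  ],
  grip=0,
)

```text
clock: 3.55
position: [474.7, -0.5, 78.4]
ee_rot: [0.979, -0.206, 0.001, -0.001]
contact_force: [-0.4, -0.4, 3.2]
gripper_width: 19.9
grasp_force: 58.2
```

arm_command(
  rows=[
    [[0,0,0],[0,0,0]],
    [[0,0,0],[0,0,0]],
    [[0,0,0],[0,0,0]],
    [[0,0,0],[0,0,0]],
    [[0,0,0],[0,0,0]],
  ],
)

```text
clock: 4.05
position: [474.9, -0.7, 78.4]
ee_rot: [0.979, -0.206, 0.001, -0.001]
contact_force: [-1.5, -0.4, 6.0]
gripper_width: 20.0
grasp_force: 58.1
```

arm_command(
  rows=[
    [[0,0,-0.02],[0,0,0]],
    [[0,0,-0.06],[0,0,0]],
    [[0,0,-0.12],[0,0,0]],
    [[0,0,-0.16],[0,0,0]],
    [[0,0,-0.16],[0,0,0]],
  ],
)

```text
clock: 4.55
position: [474.8, -0.5, 118.7]
ee_rot: [0.979, -0.206, 0.002, -0.001]
contact_force: [-0.2, -0.4, -1.8]
gripper_width: 20.0
grasp_force: 58.8
```

```bash
python3 - <<'E'
from h import *
im,d=arm.get_image("scene");cv2.imwrite("pics/s2.png",cv2.resize(im[120:320,150:400],None,fx=3,fy=3))
im,d=arm.get_image("wrist");cv2.imwrite("pics/w2.png",im)
E
python3 d.py 450.9 223.6 230
```

```text
4.65 [473.6  -0.8 117.1] w 20.1 shift [-0.445 -0.785 -0.451]
```

View pics/s2.png

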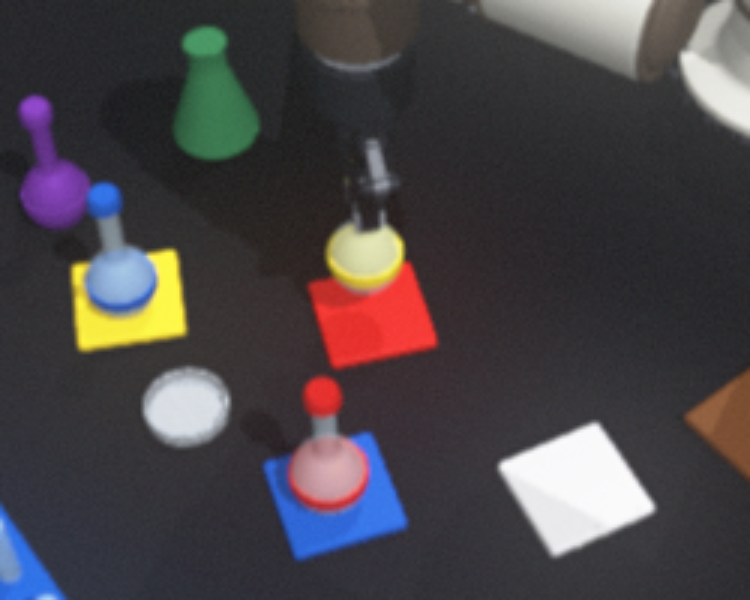

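The flask is lifted and upright (yellow bulb at (365,255) in the crop), and the straight line to the white tile is clear. I'll carry it there.

arm_command(
  rows=[
    [[-0.05,-0.09,0],[0,0,0]],
    [[-0.13,-0.23,0],[0,0,0]],
    [[-0.22,-0.38,0],[0,0,0]],
    [[-0.3,-0.53,0],[0,0,0]],
    [[-0.37,-0.66,0],[0,0,0]],
  ],
)

```text
clock: 5.15
position: [454.9, 189.1, 116.4]
ee_rot: [0.979, -0.206, -0.0, 0.001]
contact_force: [1.5, -1.1, -1.0]
gripper_width: 19.7
grasp_force: 58.8
```

arm_command(
  rows=[
    [[-0.05,-0.085,0],[0,0,0]],
    [[-0.075,-0.125,0],[0,0,0]],
    [[-0.075,-0.125,0],[0,0,0]],
    [[-0.075,-0.125,0],[0,0,0]],
    [[-0.075,-0.125,0],[0,0,0]],
  ],
)

```text
clock: 5.65
position: [450.9, 222.3, 116.8]
ee_rot: [0.978, -0.207, -0.0, 0.0]
contact_force: [0.7, 0.3, -0.0]
gripper_width: 19.7
grasp_force: 58.9
```

```bash
python3 - <<'E'
from h import *
im,d=arm.get_image("wrist");cv2.imwrite("pics/w2.png",im)
for P in((450.9,223.6,10),): print(P,proj("wrist",np.array(P,float)).round(1))
E
python3 d.py 450.9 223.6 78
```

```text
(450.9, 223.6, 10) [276.9 207.8]
5.7 [451.1 222.4 116.9] w 19.6 shift [-0.003 -0.004  0.156]
```

View pics/w2.png

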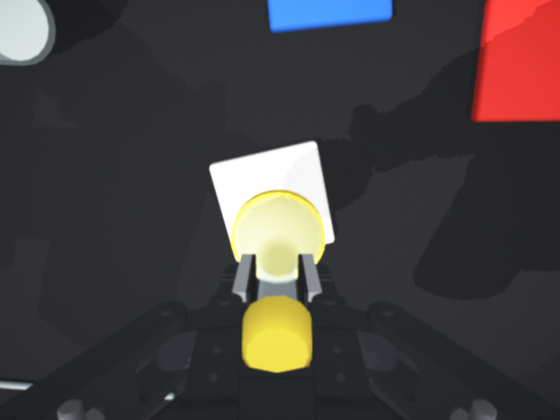

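arm_command(
  rows=[
    [[-0.003,-0.004,0.04],[0,0,0]],
    [[-0.003,-0.004,0.08],[0,0,0]],
    [[-0.003,-0.004,0.12],[0,0,0]],
    [[-0.003,-0.004,0.14],[0,0,0]],
    [[-0.003,-0.004,0.15],[0,0,0]],
  ],
)

```text
clock: 6.2
position: [450.5, 224.5, 78.5]
ee_rot: [0.979, -0.206, -0.001, 0.001]
contact_force: [-1.3, -1.8, 7.6]
gripper_width: 20.0
grasp_force: 59.0
```

arm_command(
  rows=[
    [[0,0,0.004],[0,0,0]],
    [[0,0,0.008],[0,0,0]],
    [[0,0,0.01],[0,0,0]],
    [[0,0,0.01],[0,0,0]],
  ],
)

```text
clock: 6.6
position: [451.4, 225.0, 78.5]
ee_rot: [0.979, -0.206, 0.001, -0.0]
contact_force: [-0.5, -2.8, 7.2]
gripper_width: 19.9
grasp_force: 58.3
```

arm_command(
  rows=[
    [[0,0,0],[0,0,0]],
    [[0,0,0],[0,0,0]],
    [[0,0,0],[0,0,0]],
    [[0,0,0],[0,0,0]],
    [[0,0,0],[0,0,0]],
  ],
  grip=0.6,
)

```text
clock: 7.1
position: [450.8, 224.9, 76.9]
ee_rot: [0.979, -0.206, -0.0, 0.0]
contact_force: [0.3, -0.1, 0.6]
gripper_width: 51.1
grasp_force: 0.0
```

arm_command(
  rows=[
    [[0,0,0],[0,0,0]],
    [[0,0,-0.1],[0,0,0]],
    [[0,0,-0.25],[0,0,0]],
    [[0,0,-0.45],[0,0,0]],
    [[0,0,-0.6],[0,0,0]],
  ],
  grip=1,
)

```text
clock: 7.6
position: [451.3, 225.1, 230.0]
ee_rot: [0.979, -0.206, 0.001, -0.001]
contact_force: [1.1, 0.8, 0.2]
gripper_width: 85.6
grasp_force: 0.0
```

```bash
python3 - <<'E'
from h import *
im,d=arm.get_image("wrist");cv2.imwrite("pics/w3.png",im)
im,d=arm.get_image("scene");cv2.imwrite("pics/s3.png",im)
for P in((450.9,223.6,10),(450.9,223.6,136)): print(P,proj("wrist",np.array(P,float)).round(1))
E
python3 d.py 597.8 120.1 230
```

```text
(450.9, 223.6, 10) [283.5 179.9]
(450.9, 223.6, 136) [285. 213.]
7.7 [453.6 226.8 233.3] w 85.2 shift [0.7   0.159 0.016]
```

View pics/w3.png

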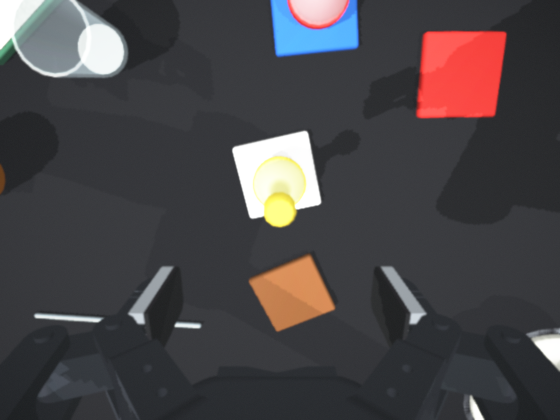

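The yellow flask stands upright on the white tile (stopper at (280,210), tile centre at (278,175)). The red mat at (462,75) is free, so the red flask is next.

arm_command(
  rows=[
    [[0.15,0.035,0],[0,0,0]],
    [[0.33,0.075,0],[0,0,0]],
    [[0.5,0.115,0],[0,0,0]],
    [[0.64,0.145,0],[0,0,0]],
    [[0.7,0.159,0],[0,0,0]],
  ],
)

```text
clock: 8.2
position: [596.5, 116.0, 225.4]
ee_rot: [0.978, -0.207, -0.001, 0.001]
contact_force: [-0.7, -1.3, -0.6]
gripper_width: 85.6
grasp_force: 0.0
```

arm_command(
  rows=[
    [[0,0,0],[0,0,0]],
    [[0,0,0],[0,0,0]],
    [[0,0,0],[0,0,0]],
  ],
)

```text
clock: 8.5
position: [594.0, 118.7, 227.0]
ee_rot: [0.979, -0.205, -0.0, 0.0]
contact_force: [0.4, 0.6, 0.4]
gripper_width: 85.4
grasp_force: 0.0
```

```bash
python3 - <<'E'
from m import *
im,d=arm.get_image("top");cv2.imwrite("pics/t3.png",im)
print("redmat",square("top",im,"red",(286,221)))
im,d=arm.get_image("wrist");cv2.imwrite("pics/w4.png",im)
pr=proj("wrist",np.array([597.8,120.1,127.]));k=near(hue(im,"red"),pr,25).astype(np.uint8)
n,l,st,ce=cv2.connectedComponentsWithStats(k);print("stopper pred",pr.round(1),"comps",[(c.round(1).tolist(),int(a[4])) for c,a in zip(ce[1:],st[1:]) if a[4]>30])
E
python3 d.py 597.8 120.1 77
```

```text
redmat [472.3   3.3  88.6  89.1  67.5]
stopper pred [275.  206.1] comps [([273.2, 205.9], 916)]
8.6 [594.1 118.9 227.4] w 85.5 shift [ 0.011 -0.01   0.602]
```

arm_command(
  rows=[
    [[0.011,-0.01,0.14],[0,0,0]],
    [[0.011,-0.01,0.28],[0,0,0]],
    [[0.011,-0.01,0.42],[0,0,0]],
    [[0.011,-0.01,0.54],[0,0,0]],
    [[0.011,-0.01,0.602],[0,0,0]],
  ],
)

```text
clock: 9.1
position: [596.4, 119.4, 74.0]
ee_rot: [0.979, -0.205, -0.002, 0.001]
contact_force: [0.1, -0.4, -0.1]
gripper_width: 85.2
grasp_force: 0.0
```

arm_command(
  rows=[
    [[0,0,0],[0,0,0]],
    [[0,0,0],[0,0,0]],
    [[0,0,0],[0,0,0]],
    [[0,0,0],[0,0,0]],
    [[0,0,0],[0,0,0]],
  ],
  grip=0,
)

```text
clock: 9.6
position: [599.3, 119.5, 78.1]
ee_rot: [0.979, -0.206, 0.001, -0.001]
contact_force: [-0.3, -0.4, 2.8]
gripper_width: 19.9
grasp_force: 58.3
```

arm_command(
  rows=[
    [[0,0,0],[0,0,0]],
    [[0,0,-0.02],[0,0,0]],
    [[0,0,-0.06],[0,0,0]],
    [[0,0,-0.12],[0,0,0]],
    [[0,0,-0.16],[0,0,0]],
  ],
)

```text
clock: 10.1
position: [598.8, 119.2, 117.8]
ee_rot: [0.979, -0.206, 0.0, -0.0]
contact_force: [-0.2, 0.3, -0.7]
gripper_width: 19.8
grasp_force: 58.8
```

arm_command(
  rows=[
    [[0,0,0],[0,0,0]],
    [[0,0,0],[0,0,0]],
    [[0,0,0],[0,0,0]],
  ],
)

```text
clock: 10.4
position: [597.9, 118.9, 115.8]
ee_rot: [0.979, -0.206, -0.001, 0.0]
contact_force: [0.5, -0.8, -0.5]
gripper_width: 19.7
grasp_force: 58.8
```

```bash
python3 d.py 472 3 117
```

```text
10.4 [597.9 118.9 115.8] w 19.7 shift [-0.274  0.627 -0.004]
```

arm_command(
  rows=[
    [[-0.04,0.09,0],[0,0,0]],
    [[-0.1,0.23,0],[0,0,0]],
    [[-0.17,0.39,0],[0,0,0]],
    [[-0.23,0.53,0],[0,0,0]],
    [[-0.274,0.627,0],[0,0,0]],
  ],
)

```text
clock: 10.9
position: [469.9, 1.7, 115.8]
ee_rot: [0.978, -0.206, -0.001, 0.001]
contact_force: [-0.4, 0.5, -1.1]
gripper_width: 19.9
grasp_force: 58.8
```

arm_command(
  rows=[
    [[0,0,0],[0,0,0]],
    [[0,0,0],[0,0,0]],
    [[0,0,0],[0,0,0]],
  ],
)

```text
clock: 11.2
position: [473.5, 3.8, 116.6]
ee_rot: [0.979, -0.206, 0.0, -0.0]
contact_force: [-0.1, 0.8, -0.2]
gripper_width: 19.9
grasp_force: 58.8
```

```bash
python3 d.py 472 3 77
```

```text
11.2 [473.5   3.8 116.6] w 19.9 shift [-0.004  0.005  0.158]
```

arm_command(
  rows=[
    [[0,0,0.04],[0,0,0]],
    [[0,0,0.08],[0,0,0]],
    [[0,0,0.12],[0,0,0]],
    [[0,0,0.14],[0,0,0]],
    [[0,0,0.15],[0,0,0]],
  ],
)

```text
clock: 11.7
position: [472.3, 3.2, 78.1]
ee_rot: [0.979, -0.206, -0.001, 0.001]
contact_force: [-2.1, -0.4, 9.8]
gripper_width: 20.0
grasp_force: 58.4
```

arm_command(
  rows=[
    [[0,0,0.004],[0,0,0]],
    [[0,0,0.008],[0,0,0]],
    [[0,0,0.01],[0,0,0]],
    [[0,0,0.01],[0,0,0]],
  ],
)

```text
clock: 12.1
position: [473.7, 3.3, 78.2]
ee_rot: [0.979, -0.205, 0.001, -0.0]
contact_force: [-1.8, -0.8, 8.6]
gripper_width: 19.7
grasp_force: 58.2
```

In contact with the mat, so I'll release and rise.

arm_command(
  rows=[
    [[0,0,0],[0,0,0]],
    [[0,0,0],[0,0,0]],
    [[0,0,0],[0,0,0]],
    [[0,0,0],[0,0,0]],
    [[0,0,0],[0,0,0]],
  ],
  grip=0.6,
)

```text
clock: 12.6
position: [472.6, 3.3, 76.4]
ee_rot: [0.979, -0.206, -0.0, 0.0]
contact_force: [-0.8, 0.2, 0.2]
gripper_width: 51.1
grasp_force: 0.0
```

arm_command(
  rows=[
    [[0,0,0],[0,0,0]],
    [[0,0,-0.1],[0,0,0]],
    [[0,0,-0.25],[0,0,0]],
    [[0,0,-0.45],[0,0,0]],
    [[0,0,-0.6],[0,0,0]],
  ],
  grip=1,
)

```text
clock: 13.1
position: [473.1, 3.3, 229.4]
ee_rot: [0.979, -0.206, 0.001, -0.0]
contact_force: [1.2, 0.9, 0.1]
gripper_width: 85.1
grasp_force: 0.0
```

arm_command(
  rows=[
    [[0,0,0],[0,0,0]],
    [[0,0,0],[0,0,0]],
    [[0,0,0],[0,0,0]],
  ],
)

```text
clock: 13.4
position: [471.7, 3.1, 225.2]
ee_rot: [0.979, -0.206, -0.001, 0.0]
contact_force: [-1.2, -0.2, 0.0]
gripper_width: 85.1
grasp_force: 0.0
```

```bash
python3 d.py 623.6 -125.5 230
python3 - <<'E'
from m import *
im,d=arm.get_image("top");cv2.imwrite("pics/t5.png",im)
print("bluemat",square("top",im,"blue",(236,166)))
E
```

```text
13.4 [471.7   3.1 225.2] w 85.1 shift [ 0.764  0.226 -0.021]Traceback (most recent call last):
  File "<stdin>", line 3, in <module>
  File "m.py", line 13, in square
    pts=ground(c,l==1+np.argmax(st[1:,4]),10.).astype(np.float32)
                      ~~~~~~~~~^^^^^^^^^^
    return _wrapfunc(a, 'argmax', axis=axis, out=out, **kwds)
    return bound(*args, **kwds)
ValueError: attempt to get argmax of an empty sequence
```

arm_command(
  rows=[
    [[0.16,0.047,0],[0,0,0]],
    [[0.35,0.104,0],[0,0,0]],
    [[0.54,0.16,0],[0,0,0]],
    [[0.7,0.207,0],[0,0,0]],
    [[0.764,0.226,0],[0,0,0]],
  ],
)

```text
clock: 13.95
position: [626.2, -127.9, 223.2]
ee_rot: [0.978, -0.207, -0.002, 0.001]
contact_force: [-0.1, 0.7, -0.2]
gripper_width: 85.7
grasp_force: 0.0
```

arm_command(
  rows=[
    [[0,0,0],[0,0,0]],
    [[0,0,0],[0,0,0]],
    [[0,0,0],[0,0,0]],
  ],
)

```text
clock: 14.25
position: [623.8, -124.7, 226.0]
ee_rot: [0.979, -0.206, -0.001, 0.0]
contact_force: [-0.5, -0.3, 0.2]
gripper_width: 85.8
grasp_force: 0.0
```

```bash
python3 - <<'E'
from m import *
im,d=arm.get_image("top");cv2.imwrite("pics/t6.png",im)
print("bluemat",square("top",im,"blue",(236,166)))
im,d=arm.get_image("wrist");cv2.imwrite("pics/w6.png",im)
pr=proj("wrist",np.array([623.6,-125.5,127.]));k=near(hue(im,"blue"),pr,25).astype(np.uint8)
n,l,st,ce=cv2.connectedComponentsWithStats(k);print("stopper pred",pr.round(1),"comps",[(c.round(1).tolist(),int(a[4])) for c,a in zip(ce[1:],st[1:]) if a[4]>30])
E
python3 d.py 623.6 -125.5 77
```

```text
bluemat [600.2 142.8  43.6  87.1  74.3]
stopper pred [279.6 209.8] comps [([278.0, 205.6], 351)]
14.35 [ 624.  -124.6  226.8] w 85.3 shift [0.    0.004 0.599]
```

View pics/w6.png

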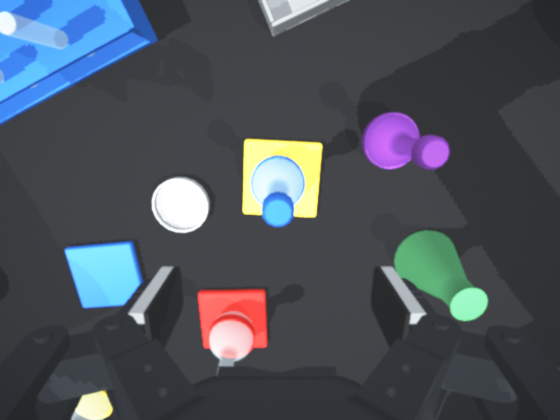

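The blue flask sits between the open fingers (stopper at (278,209)), and the red one stands on the red mat at (233,325). I'll go down.

arm_command(
  rows=[
    [[0,0.004,0.14],[0,0,0]],
    [[0,0.004,0.28],[0,0,0]],
    [[0,0.004,0.42],[0,0,0]],
    [[0,0.004,0.54],[0,0,0]],
    [[0,0.004,0.599],[0,0,0]],
  ],
)

```text
clock: 14.85
position: [622.1, -125.4, 74.3]
ee_rot: [0.979, -0.206, -0.002, 0.0]
contact_force: [0.1, 0.2, 0.1]
gripper_width: 85.4
grasp_force: 0.0
```

arm_command(
  rows=[
    [[0,0,0],[0,0,0]],
    [[0,0,0],[0,0,0]],
    [[0,0,0],[0,0,0]],
    [[0,0,0],[0,0,0]],
    [[0,0,0],[0,0,0]],
  ],
  grip=0,
)

```text
clock: 15.35
position: [625.2, -126.3, 78.4]
ee_rot: [0.979, -0.206, 0.002, -0.0]
contact_force: [-1.2, 0.1, 2.8]
gripper_width: 20.0
grasp_force: 58.3
```

arm_command(
  rows=[
    [[0,0,0],[0,0,0]],
    [[0,0,-0.02],[0,0,0]],
    [[0,0,-0.06],[0,0,0]],
    [[0,0,-0.12],[0,0,0]],
    [[0,0,-0.16],[0,0,0]],
  ],
)

```text
clock: 15.85
position: [624.5, -126.4, 118.0]
ee_rot: [0.979, -0.206, 0.0, -0.0]
contact_force: [0.1, -0.2, -0.5]
gripper_width: 20.2
grasp_force: 58.7
```

arm_command(
  rows=[
    [[0,0,0],[0,0,0]],
    [[0,0,0],[0,0,0]],
    [[0,0,0],[0,0,0]],
  ],
)

```text
clock: 16.15
position: [623.6, -126.3, 116.0]
ee_rot: [0.979, -0.206, -0.001, 0.0]
contact_force: [-1.1, -0.0, -1.0]
gripper_width: 20.2
grasp_force: 58.7
```

```bash
python3 d.py 593.4 121.6 117
python3 - <<'E'
from m import *
im=cv2.imread("pics/top1.png")
print(at_z("top",(295,148),5.).round())
E
```

```text
16.15 [ 623.6 -126.3  116. ] w 20.2 shift [-0.51  -0.859 -0.004]
[638. -12.   5.]
```

arm_command(
  rows=[
    [[-0.05,-0.08,-0.06],[0,0,0]],
    [[-0.13,-0.22,-0.12],[0,0,0]],
    [[-0.22,-0.37,-0.12],[0,0,0]],
    [[-0.31,-0.52,-0.12],[0,0,0]],
    [[-0.4,-0.67,-0.12],[0,0,0]],
  ],
)

```text
clock: 16.65
position: [599.5, 68.7, 146.2]
ee_rot: [0.979, -0.206, -0.001, 0.0]
contact_force: [0.2, -0.6, -1.6]
gripper_width: 19.8
grasp_force: 58.7
```

arm_command(
  rows=[
    [[-0.07,-0.12,0],[0,0,0]],
    [[-0.11,-0.189,0],[0,0,0]],
    [[-0.11,-0.189,0],[0,0,0]],
    [[-0.11,-0.189,0],[0,0,0]],
    [[-0.11,-0.189,0],[0,0,0]],
  ],
)

```text
clock: 17.15
position: [593.9, 120.7, 146.3]
ee_rot: [0.978, -0.206, -0.0, 0.0]
contact_force: [-0.5, -0.5, -0.6]
gripper_width: 19.5
grasp_force: 58.8
```

```bash
python3 d.py 593.4 121.6 77
```

```text
17.15 [593.9 120.7 146.3] w 19.5 shift [-0.003 -0.003  0.277]
```

arm_command(
  rows=[
    [[0,0,0.06],[0,0,0]],
    [[0,0,0.13],[0,0,0]],
    [[0,0,0.19],[0,0,0]],
    [[0,0,0.24],[0,0,0]],
    [[0,0,0.26],[0,0,0]],
  ],
)

```text
clock: 17.65
position: [593.5, 120.4, 80.3]
ee_rot: [0.978, -0.207, -0.001, 0.001]
contact_force: [0.7, -0.0, -0.8]
gripper_width: 19.8
grasp_force: 58.8
```

arm_command(
  rows=[
    [[0,0,0.006],[0,0,0]],
    [[0,0,0.012],[0,0,0]],
    [[0,0,0.018],[0,0,0]],
    [[0,0,0.02],[0,0,0]],
    [[0,0,0.02],[0,0,0]],
  ],
)

```text
clock: 18.15
position: [595.0, 121.9, 78.4]
ee_rot: [0.979, -0.206, 0.001, -0.001]
contact_force: [-1.1, 0.1, 4.7]
gripper_width: 20.3
grasp_force: 58.3
```

arm_command(
  rows=[
    [[0,0,0],[0,0,0]],
    [[0,0,0],[0,0,0]],
    [[0,0,0],[0,0,0]],
    [[0,0,0],[0,0,0]],
    [[0,0,0],[0,0,0]],
  ],
  grip=0.6,
)

```text
clock: 18.65
position: [594.0, 121.6, 76.6]
ee_rot: [0.979, -0.206, -0.0, 0.0]
contact_force: [-0.0, -0.2, -0.2]
gripper_width: 51.2
grasp_force: 0.0
```

arm_command(
  rows=[
    [[0,0,0],[0,0,0]],
    [[0,0,-0.1],[0,0,0]],
    [[0,0,-0.25],[0,0,0]],
    [[0,0,-0.45],[0,0,0]],
    [[0,0,-0.6],[0,0,0]],
  ],
  grip=1,
)

```text
clock: 19.15
position: [594.7, 121.6, 229.9]
ee_rot: [0.979, -0.206, 0.001, -0.001]
contact_force: [2.4, 0.4, 0.3]
gripper_width: 85.1
grasp_force: 0.0
```

arm_command(
  rows=[
    [[0,0,0],[0,0,0]],
    [[0,0,0],[0,0,0]],
    [[0,0,0],[0,0,0]],
  ],
)

```text
clock: 19.45
position: [593.3, 121.4, 225.4]
ee_rot: [0.979, -0.206, -0.001, 0.001]
contact_force: [-0.0, 0.1, -0.2]
gripper_width: 85.5
grasp_force: 0.0
```

```bash
python3 d.py 451 224.5 230
```

```text
19.45 [593.3 121.4 225.4] w 85.5 shift [-0.687 -0.148 -0.017]
```

arm_command(
  rows=[
    [[-0.15,-0.033,0],[0,0,0]],
    [[-0.33,-0.07,0],[0,0,0]],
    [[-0.5,-0.108,0],[0,0,0]],
    [[-0.63,-0.136,0],[0,0,0]],
    [[-0.687,-0.148,0],[0,0,0]],
  ],
)

```text
clock: 19.95
position: [449.3, 225.3, 225.5]
ee_rot: [0.979, -0.205, -0.001, 0.001]
contact_force: [0.5, 0.1, 0.0]
gripper_width: 85.5
grasp_force: 0.0
```

arm_command(
  rows=[
    [[0,0,0],[0,0,0]],
    [[0,0,0],[0,0,0]],
    [[0,0,0],[0,0,0]],
  ],
)

```text
clock: 20.25
position: [452.5, 224.2, 226.3]
ee_rot: [0.978, -0.206, -0.0, 0.0]
contact_force: [0.0, 0.4, -0.1]
gripper_width: 85.5
grasp_force: 0.0
```

```bash
python3 - <<'E'
from m import *
im,d=arm.get_image("wrist");cv2.imwrite("pics/w8.png",im)
print(proj("wrist",np.array([451,224.5,127.])).round(1))
E
python3 d.py 451 224.5 77
```

```text
[278.6 211.9]
20.3 [452.6 224.1 226.3] w 85.6 shift [-0.006  0.     0.597]
```

View pics/w8.png

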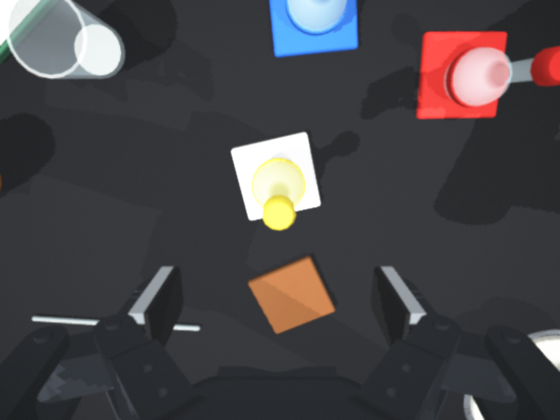

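The yellow stopper is at (279,212), exactly as predicted. The red and blue flasks stand on their own mats.

arm_command(
  rows=[
    [[-0.003,0,0.14],[0,0,0]],
    [[-0.003,0,0.28],[0,0,0]],
    [[-0.003,0,0.42],[0,0,0]],
    [[-0.003,0,0.54],[0,0,0]],
    [[-0.003,0,0.597],[0,0,0]],
  ],
)

```text
clock: 20.8
position: [450.5, 223.1, 74.5]
ee_rot: [0.978, -0.207, -0.002, 0.002]
contact_force: [0.4, -0.5, -0.1]
gripper_width: 85.2
grasp_force: 0.0
```

arm_command(
  rows=[
    [[0,0,0],[0,0,0]],
    [[0,0,0],[0,0,0]],
    [[0,0,0],[0,0,0]],
    [[0,0,0],[0,0,0]],
    [[0,0,0],[0,0,0]],
  ],
  grip=0,
)

```text
clock: 21.3
position: [451.8, 225.4, 78.8]
ee_rot: [0.979, -0.206, 0.001, -0.001]
contact_force: [-0.4, 0.1, 2.0]
gripper_width: 20.0
grasp_force: 58.3
```

arm_command(
  rows=[
    [[0,0,0],[0,0,0]],
    [[0,0,-0.06],[0,0,0]],
    [[0,0,-0.18],[0,0,0]],
    [[0,0,-0.34],[0,0,0]],
    [[0,0,-0.5],[0,0,0]],
  ],
)

```text
clock: 21.8
position: [450.5, 224.6, 203.4]
ee_rot: [0.979, -0.206, -0.001, 0.001]
contact_force: [1.4, 0.6, -0.2]
gripper_width: 20.0
grasp_force: 58.7
```

arm_command(
  rows=[
    [[0,0,-0.1],[0,0,0]],
    [[0,0,-0.12],[0,0,0]],
    [[0,0,-0.12],[0,0,0]],
    [[0,0,-0.12],[0,0,0]],
  ],
)

```text
clock: 22.2
position: [450.1, 224.4, 230.7]
ee_rot: [0.979, -0.206, -0.001, 0.001]
contact_force: [-0.4, -0.3, -1.1]
gripper_width: 19.9
grasp_force: 58.7
```

```bash
python3 d.py 618.5 -128 230
```

```text
22.2 [450.1 224.4 230.7] w 19.9 shift [1.185 1.018 0.003]
```

arm_command(
  rows=[
    [[0.06,0.052,0],[0,0,0]],
    [[0.18,0.155,0],[0,0,0]],
    [[0.32,0.275,0],[0,0,0]],
    [[0.46,0.395,0],[0,0,0]],
    [[0.6,0.515,0],[0,0,0]],
  ],
)

```text
clock: 22.7
position: [536.1, 45.0, 230.3]
ee_rot: [0.979, -0.206, -0.002, 0.001]
contact_force: [1.6, 1.5, -0.9]
gripper_width: 20.1
grasp_force: 58.7
```

arm_command(
  rows=[
    [[0.14,0.12,0],[0,0,0]],
    [[0.28,0.24,0],[0,0,0]],
    [[0.42,0.36,0],[0,0,0]],
    [[0.53,0.455,0],[0,0,0]],
    [[0.585,0.503,0],[0,0,0]],
  ],
)

```text
clock: 23.2
position: [619.6, -130.0, 229.3]
ee_rot: [0.978, -0.207, -0.002, 0.001]
contact_force: [-0.3, 1.3, -1.5]
gripper_width: 20.1
grasp_force: 58.7
```

arm_command(
  rows=[
    [[0,0,0],[0,0,0]],
    [[0,0,0],[0,0,0]],
    [[0,0,0],[0,0,0]],
    [[0,0,0],[0,0,0]],
  ],
)

```text
clock: 23.6
position: [619.4, -126.0, 232.7]
ee_rot: [0.979, -0.205, -0.0, -0.0]
contact_force: [-0.1, 0.2, -0.2]
gripper_width: 19.8
grasp_force: 58.7
```

```bash
python3 - <<'E'
from m import *
im,d=arm.get_image("wrist");cv2.imwrite("pics/w9.png",im)
P=[618.5,-128,10.];print(proj("wrist",np.array(P)).round(1))
E
python3 d.py 618.5 -128 77
```

```text
[279.7 177.8]
23.65 [ 619.5 -126.1  232.9] w 19.9 shift [-0.001  0.009  0.623]
```

View pics/w9.png

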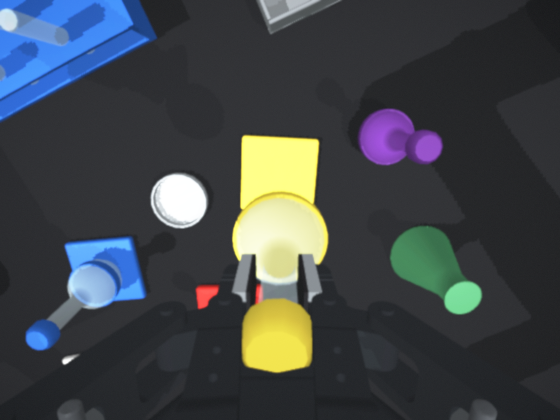

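The yellow mat is centred at column 280, as predicted. I'll lower the flask.

arm_command(
  rows=[
    [[0,0.005,0.12],[0,0,0]],
    [[0,0.005,0.26],[0,0,0]],
    [[0,0.005,0.4],[0,0,0]],
    [[0,0.005,0.51],[0,0,0]],
    [[0,0.005,0.57],[0,0,0]],
  ],
)

```text
clock: 24.15
position: [617.6, -127.5, 87.6]
ee_rot: [0.979, -0.206, -0.002, 0.0]
contact_force: [-0.3, -0.0, -0.6]
gripper_width: 19.7
grasp_force: 58.7
```

arm_command(
  rows=[
    [[0,0,0.015],[0,0,0]],
    [[0,0,0.03],[0,0,0]],
    [[0,0,0.04],[0,0,0]],
    [[0,0,0.045],[0,0,0]],
    [[0,0,0.05],[0,0,0]],
  ],
)

```text
clock: 24.65
position: [619.9, -128.6, 78.8]
ee_rot: [0.979, -0.206, 0.001, -0.0]
contact_force: [-0.6, -1.0, 4.5]
gripper_width: 19.7
grasp_force: 58.4
```

arm_command(
  rows=[
    [[0,0,0],[0,0,0]],
    [[0,0,0],[0,0,0]],
  ],
)

```text
clock: 24.85
position: [620.0, -128.7, 78.8]
ee_rot: [0.979, -0.206, 0.001, -0.0]
contact_force: [-0.4, -0.5, 3.2]
gripper_width: 19.8
grasp_force: 58.4
```

arm_command(
  rows=[
    [[0,0,0],[0,0,0]],
    [[0,0,0],[0,0,0]],
    [[0,0,0],[0,0,0]],
    [[0,0,0],[0,0,0]],
    [[0,0,0],[0,0,0]],
  ],
  grip=0.6,
)

```text
clock: 25.35
position: [619.1, -128.4, 77.4]
ee_rot: [0.979, -0.206, -0.0, 0.0]
contact_force: [0.2, 0.1, -0.6]
gripper_width: 51.4
grasp_force: 0.0
```

arm_command(
  rows=[
    [[0,0,0],[0,0,0]],
    [[0,0,-0.1],[0,0,0]],
    [[0,0,-0.25],[0,0,0]],
    [[0,0,-0.45],[0,0,0]],
    [[0,0,-0.62],[0,0,0]],
  ],
  grip=1,
)

```text
clock: 25.85
position: [619.3, -128.6, 235.0]
ee_rot: [0.979, -0.206, 0.001, 0.0]
contact_force: [-0.3, -0.3, -0.7]
gripper_width: 85.8
grasp_force: 0.0
```

arm_command(
  rows=[
    [[0,0.12,0],[0,0,0]],
    [[0,0.28,0],[0,0,0]],
    [[0,0.44,0],[0,0,0]],
    [[0,0.6,0],[0,0,0]],
    [[0,0.7,0],[0,0,0]],
  ],
)

```text
clock: 26.35
position: [547.3, -290.7, 232.7]
ee_rot: [0.978, -0.207, -0.0, 0.0]
contact_force: [-0.1, -0.6, -0.0]
gripper_width: 85.3
grasp_force: 0.0
```

arm_command(
  rows=[
    [[0,0,0],[0,0,0]],
    [[0,0,0],[0,0,0]],
    [[0,0,0],[0,0,0]],
  ],
)

```text
clock: 26.65
position: [549.0, -288.0, 232.5]
ee_rot: [0.979, -0.206, -0.0, -0.0]
contact_force: [-0.3, -0.1, 0.4]
gripper_width: 85.7
grasp_force: 0.0
```

```bash
python3 - <<'E'
from m import *
im,d=arm.get_image("scene");cv2.imwrite("pics/s10.png",cv2.resize(im[120:390,120:400],None,fx=2.2,fy=2.2))
im,d=arm.get_image("top");cv2.imwrite("pics/t10.png",cv2.resize(im[100:270,100:440],None,fx=2.35,fy=2.35)[:600,:800])
E
python3 d.py 0 0 0
```

```text
26.75 [ 549.2 -287.6  232.5] w 85.0 shift [-2.474 -0.171  0.93 ]
```

View pics/s10.png

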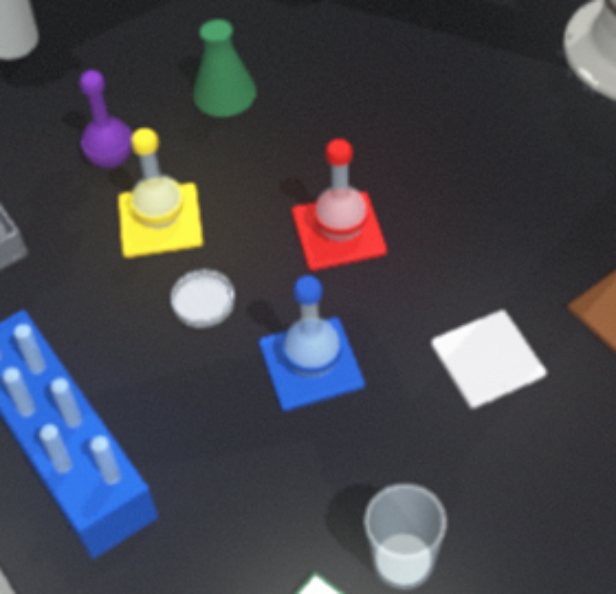

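View pics/t10.png

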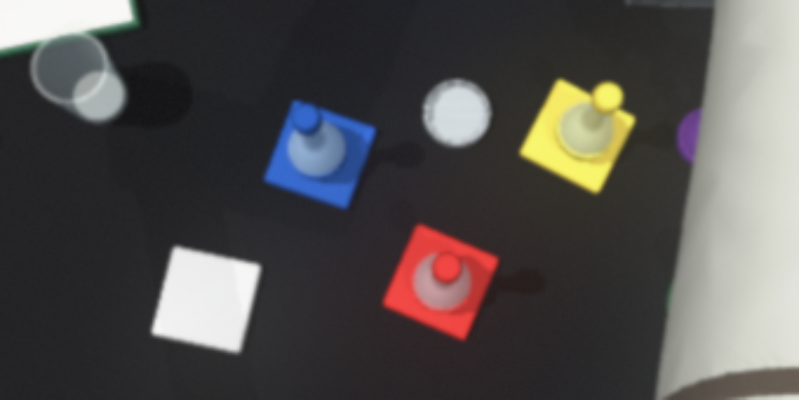

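Each flask stands upright and centred on its own mat. In the scene crop, yellow is at (157,203), red at (340,213) and blue at (311,346). The beaker and the conical flask have not moved, and the gripper is clear, so I'm handing in.

```bash
python3 -c "
from bench import arm
print(arm.job_done())"
```

```text
the job is handed in; nothing more can be done
None
```

The job is handed in: the red, blue and yellow flasks each stand upright on their own mats. Yellow was parked on the white tile on the way, and the beaker and conical flask were left where they stood; the hand-in returned no verdict.

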